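Hang the picture frame and tug-test it

ROBOT

A 6-joint arm with a two-finger parallel gripper is mounted at the origin on a cart in front of the work surface, level with it; the furniture and walls round the work are solid. World frame = base frame: x ahead of the robot, y to its left, z up, the work surface at z = 0. Lengths are in m, angles in rad, forces in N, time in s.
With the tool pointing down it reaches from about 0.35 to 0.85 m from the base axis. Payload 8.1 kg.
Tool frame: the origin (TCP) lies at the very end of the fingers, on their centre line; the grasp point (between the pads) lies 19 mm behind it; z points along the fingers, y is the line along which they close (so a half turn about z gives the same grasp; the last joint's range is limited). The gripper opens to 93 mm and grips with 3 to 60 N. Pads are 15 mm wide; open, the fingers measure 128 mm over their backs; the gripper's body (75 mm by 188 mm) begins 65 mm behind the grasp point.
Start: joints at [-1.243, 0.13, 1.488, -0, 1.523, -0.085], TCP at [0.241, -0.55, 0.219] pointing down, gripper open.
Joint ranges: [-2.96, 2.96], [-0.89, 2.26], [0.02, 2.5], [-1.34, 4.48], [0, 2.73], [-2.66, 2.66]. Speed limits (rad/s): [2.39, 2.39, 2.79, 3.14, 3.14, 3.14].

INTERFACE

Orientations are given as a rotation vector (axis times angle).
In Python, from plant import monitor, eyes, ticket gives the robot as it stands.
- The arm moves only by the tool arm_command, never from a script. Its argument "deltas" is a list that holds one entry, the list of rows, each a list of 6 numbers: the shift along the world's x, y, z in cm, then the turn, a rotation vector about the world's x, y, z in degrees. In form: [[[tx, ty, tz, rx, ry, rz], ...]]. A call has 1 to 12 rows; each row shifts and turns the commanded pose from where the row before left it; what a row does not reach is not made up. A row lasts 1/12 s, in which the tool goes at most 41.7 mm and 7.16 degrees, less where a joint would pass 70% of its speed; a pose out of reach is approached as far as the arm can. A call is refused whole if a number of a shift passes 4.17 or a number of a turn 7.16, either way. A call with a gripper value outside its range is refused whole. "gripper" is the opening, from -1 (shut) to 1 (fully open), set as the call begins (left out, the last holds). The fingers move at their own pace and stop on an object; "squeeze" is the grip in N (left out, the last holds). Time passes only in rows, so rows that do not move let the fingers close. It gives the time, the measured TCP pose, the force, the opening and the grip force at its end, in the units of the state.
- monitor.read_state(): the state, without advancing time (a new reading comes with each control period).
- eyes.read_camera(name): name is "side" or "top"; returns the picture (480x640x3 uint8, blue, green, red); there is no depth.
- eyes.camera_model(name): a dict with "fx", "fy", "cx", "cy" (pixels), "rvec" (rotation vector, rad) and "tvec" (3), from world to camera coordinates, as OpenCV has them. Camera axes: x right, y down, z forward; pixel columns grow to the right and rows downward; lengths in m; the calibration is good to about 2 mm. A picture is of the moment at which its call begins. camera_model takes no time and is no camera call.
- ticket.close_job(): hands the job in; it is judged then, once.
The state is a dict: "t": time; "q": joint angles; "dq": joint speeds; "joint_torque": joint torques, N m; "tool_pos": TCP position; "orientation": TCP orientation; "force": force on the tool from outside, world axes, zero at the start; "wrist_torque": the same for the moment, N m; "opening": finger opening in m; "gripper_force": force on a finger pad.
Only numpy, scipy, OpenCV 4.12 (cv2) and the standard library are available. Lean on these libraries where they do the work, as an engineer would, in place of code of your own. Each camera call takes 0.05 s, during which the arm holds its last target. There are 200 camera calls.

TASK

Lift the small picture frame out of its slotted block and hang it by the wire bail on its back on the hook of the stand. Before letting go, tug it down gently for a moment, with a pull of about 10 N (a kilogram) and never as much as 20 N, to be sure the hook holds it; then let go and leave it hanging still, square to the stand. Leave everything else on the desk where it is.

Things in the scene. Friction and masses are not known exactly. Their poses are not given: they have to be found in the camera images.
- frame: Small wooden picture frame 110 wide (y) x 150 high (z) x 12 thick (x), 0.15-0.31 kg. Origin: centre of its underside; x points out of its back, z up. It starts upright in the slotted block, picture towards the robot. Pinch the top edge from above, a finger in front and one behind (top 50 mm of the back is bare). Two rubber feet low on the back: y = +-40, z = 12, out to x = +25 mm.
- bail (a point): Middle of the wire bail's bar on the frame's back: a level bar 6 mm thick, 50 mm long along the frame's y, at x = +27, z = 95 mm of the frame, on an arm at each end. The gap between bar and frame back, 18 mm, goes over the hook's tip. Axes as the frame's.
- block: Fixed dark wooden display block 60 x 104 mm, 22 mm high; origin: centre of its underside. The frame stands 6 mm above the desk, 16 mm deep in its slot (3 mm of play before and behind, open at the ends); lift it straight out.
- stand: Fixed hook stand: base 110 x 110 x 10 mm, upright wooden back board 100 mm wide (front face at x = -17 mm, top at z = 104 mm), behind it a tube with a steel rod carrying one hook that points to the stand's -x. Origin: centre of the base's underside, z up. Hung properly, the frame's x and the stand's x agree, the frame's origin is at x = -43 to -52 mm and its feet lean on the board.
- seat_foot (a point): Point on the stand's base top straight below the middle of the hook's seat: x = -16, y = 0, z = 10 mm of the stand; axes as the stand's. The hook is 6 mm wire on the plane y = 0. The bar's seat reaches from 9 mm behind to 9 mm in front (-x) of this point; then comes the upturned tip, centre line 14 mm in front, rising 15 mm above the seat.
- seat_low (a point): Point on the stand above seat_foot at z = 138 mm, the lowest the top of the seat can be, unloaded. The rod was set by hand and locked at a height not reported: the seat is 0 to 30 mm above this point (the tip's top 16 to 46 mm above it); find it by feel. The hook is sprung: it sinks 1 mm per 2 N of load, up to a hard stop at 11 mm.
- ink_bottle: bystander: ink bottle 52 x 52 x 56 mm; origin under its centre
- stapler: bystander: dark stapler 34 x 145 x 47 mm; origin under its centre
- calculator: bystander: pocket calculator 118 x 68 x 13 mm; origin under its centre
- clip_box: bystander: small bluish translucent box of paper clips 50 x 66 x 23 mm; origin under its centre
- usb_stick: bystander: black memory stick 17 x 54 x 8 mm; origin under its centre
Not all that is in view belongs to the job. Leave any pink look-alike of the stand alone.

How it is judged:
On the way, in this order (a step that is already met when the one before it is completed fails the run):
1. the frame is lifted out of the block (height (world z) of frame above 0.03 m and contact force between frame and block below 0.1 N and contact force between the fingers and frame above 1 N), for 0.1 s.
2. with the bail over the hook and the frame still gripped, it is tugged down so that it bears on the stand with more than 6 N for 0.3 s (contact force between frame and stand above 6 N and contact force between the fingers and frame above 1 N and x of frame in the frame of stand between -0.054 and -0.036 m and y of frame in the frame of stand between -0.02 and 0.02 m and z of frame in the frame of stand between 0.028 and 0.085 m and angle between the x axis of frame and the x axis of stand, either way round below 0.3 rad), for 0.3 s.
At the end, for the whole second after the job is handed in: The frame hangs on the stand's hook, released and at rest (under 20 mm/s and 0.2 rad/s), upright within 0.2 rad, square to the stand within 0.3 rad, its underside 28 to 85 mm above the desk, its origin at x = -54 to -36 mm and within 20 mm of the stand's middle plane, its weight borne by the stand (x of frame in the frame of stand between -0.054 and -0.036 m and y of frame in the frame of stand between -0.02 and 0.02 m and z of frame in the frame of stand between 0.028 and 0.085 m and angle between the x axis of frame and the x axis of stand, either way round below 0.3 rad and angle between frame's own z axis and vertical below 0.2 rad and contact force between frame and stand above 0.5 N and contact force between the fingers and frame below 0.05 N and linear speed of frame below 0.02 m/s and angular speed of frame below 0.2 rad/s); the robot touches nothing.
It fails at once if the frame bears on the stand with more than 20 N (contact force between frame and stand above 20 N).
It fails at once if a bystander (ink bottle, stapler, calculator, clip box or memory stick) is moved more than 20 mm (distance of any of ink_bottle, stapler, calculator, clip_box, usb_stick from where it was at the start of the episode above 0.02 m).
It also fails if it takes over 59 s, if anything falls off the work surface, if the arm or the gripper's body presses on something with over 40 N, if the wrist force passes 120 N, or if a joint passes its speed limit or range.

## Working session

There is one attempt and no reset: what is moved stays moved. The work goes in short steps, Python scripts to look and compute and a tool call to move; the robot and the scene stay as the last step left them, time stands still between calls to the robot, and variables do not carry over. Pictures are saved under pics/ and viewed, at most 10 in all, crops included, and the job is handed in when it is done.

Besides the shell and the picture viewer there is one more tool, called after "Request:" as name([rows], argument=value, ...), one row to a line, values as JSON. arm_command: Moves the arm, as the interface text tells. Its arguments: {"type":"object","properties":{"deltas":{"type":"array"},"gripper":{"type":"number"},"squeeze":{"type":"number"}},"required":["deltas"]}

```bash
mkdir -p pics; ls; python3 - <<'E'
from plant import monitor, eyes, ticket
import cv2
s=monitor.read_state(); print({k:s[k] for k in('t','tool_pos','orientation','force','opening')})
for n in('side','top'):
    im=eyes.read_camera(n); cv2.imwrite(f'pics/{n}0.png',im); print(eyes.camera_model(n))
E
```

```text
pics
{'t': 0.0, 'tool_pos': array([ 0.24052865, -0.54905577,  0.2175914 ]), 'orientation': array([-3.07312230e+00, -6.43427175e-01,  3.48161309e-04]), 'force': array([ 0.7618066 ,  0.19267967, -0.30700069]), 'opening': 0.09312523325175014}
{'fx': 493.01237780504187, 'fy': 493.01237780504187, 'cx': 317.19932908848494, 'cy': 238.4725433825704, 'rvec': array([ 0.28619753, -2.49547119,  1.67435883]), 'tvec': array([0.53208261, 0.13577898, 1.11334879])}
{'fx': 438.1959261678145, 'fy': 438.1959261678145, 'cx': 320.89533883178336, 'cy': 240.63147981954495, 'rvec': array([ 2.1997743 , -2.1706242 ,  0.11189626]), 'tvec': array([0.02834454, 0.54481692, 1.35407359])}
```

View pics/side0.png

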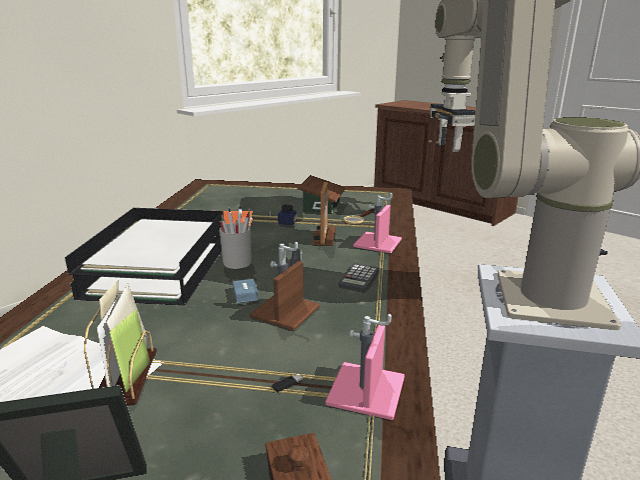

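View pics/top0.png

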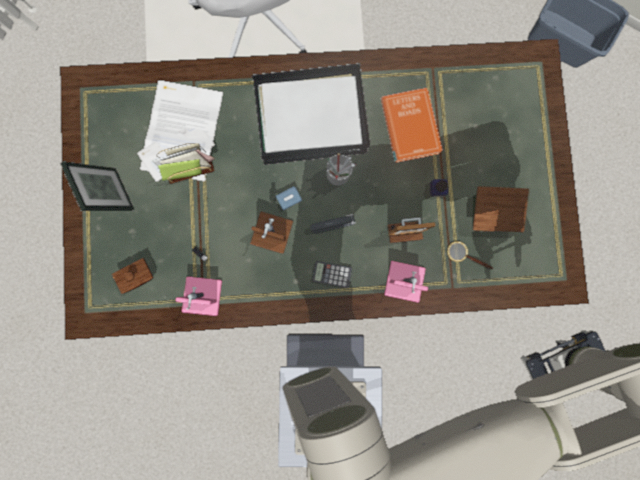

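The top view shows the frame and block near (410,230), with the bail on the far side. The wooden stand is near (270,231) and there are pink decoys at (202,296) and (406,281). The side view shows the stand near (287,290) and the frame near (325,215). I'll zoom in on both.

```bash
cat > h.py <<'E'
import numpy as np, cv2
from plant import monitor, eyes, ticket
M={n:eyes.camera_model(n) for n in('side','top')}
def K(m): return np.array([[m['fx'],0,m['cx']],[0,m['fy'],m['cy']],[0,0,1]])
def ray(n,uv):
    m=M[n];R=cv2.Rodrigues(m['rvec'])[0];d=R.T@np.linalg.inv(K(m))@np.array([uv[0],uv[1],1.]);return -R.T@m['tvec'],d
def onz(n,uv,z):
    c,d=ray(n,uv);return c+d*(z-c[2])/d[2]
def tri(uvs,uvt):
    a,d=ray('side',uvs);b,e=ray('top',uvt)
    s=np.linalg.lstsq(np.c_[d,-e],b-a,rcond=None)[0];p,q=a+s[0]*d,b+s[1]*e
    return (p+q)/2,np.linalg.norm(p-q)
def proj(n,P):
    m=M[n];return cv2.projectPoints(np.array(P,float).reshape(-1,3),m['rvec'],m['tvec'],K(m),None)[0][:,0]
E
python3 - <<'E'
from h import *
t=cv2.imread('pics/top0.png');s=cv2.imread('pics/side0.png')
a=cv2.resize(t[205:260,245:300],None,fx=7,fy=7,interpolation=cv2.INTER_CUBIC)
b=cv2.resize(t[205:260,382:437],None,fx=7,fy=7,interpolation=cv2.INTER_CUBIC)
cv2.imwrite('pics/topz.png',np.hstack([a,b]))
a=cv2.resize(s[235:335,245:325],None,fx=5,fy=5,interpolation=cv2.INTER_CUBIC)
b=cv2.resize(s[170:270,290:350],None,fx=5,fy=5,interpolation=cv2.INTER_CUBIC)
cv2.imwrite('pics/sidez.png',np.hstack([a,b]))
for n in M: print(n,ray(n,(320,240))[0])
E
```

```text
side [0.3010772  1.07332057 0.5462864 ]
top [0.42603184 0.05738289 1.39511585]
```

View pics/topz.png

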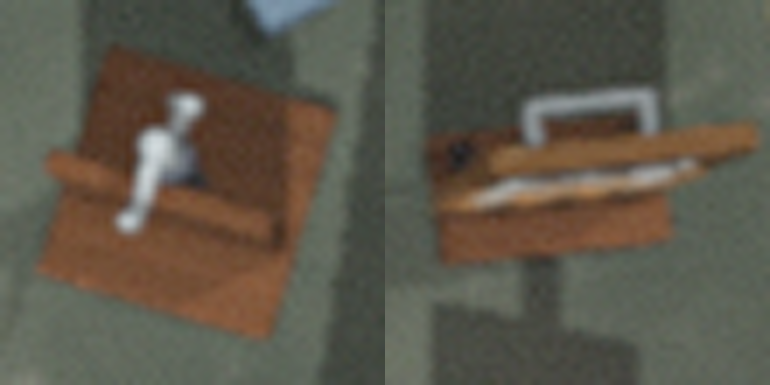

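View pics/sidez.png

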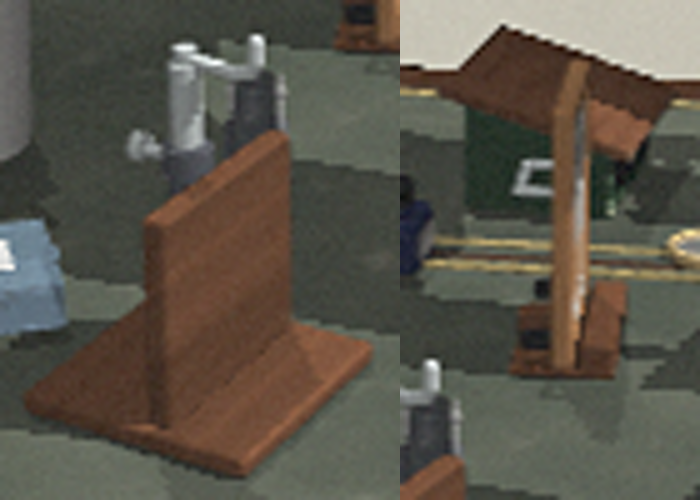

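The zooms show:
- **Stand base:** the corners are clear in the top view, and the hook tip is at zoom (128,220) in top and (257,38) in side.
- **Frame:** its top face spans zoom (490,161) to (757,136), with the bail bar at (525,103) to (658,92).

Next I'll turn these into positions.

```bash
python3 - <<'E'
from h import *
np.set_printoptions(precision=4,suppress=True)
T=lambda u,v,x0=245:((u+.5)/7-.5+x0,(v+.5)/7-.5+205)
F=lambda u,v:T(u-385,v,382)
S=lambda u,v:((u+.5)/5-.5+245,(v+.5)/5-.5+235)
S2=lambda u,v:((u-400+.5)/5-.5+290,(v+.5)/5-.5+170)
# stand base corners on z=.01
c=np.array([onz('top',T(*p),.01) for p in((110,45),(335,105),(268,338),(38,270))])
print('base',c[:,:2],'edges',np.linalg.norm(c-np.roll(c,-1,0),axis=1)); C=c.mean(0)
ex=((c[0]-c[3])+(c[1]-c[2]))[:2]; print('C',C,'yaw',np.degrees(np.arctan2(ex[1],ex[0])), 'yaw2',np.degrees(np.arctan2(*(lambda d:(-d[0],d[1]))(((c[0]-c[1])+(c[3]-c[2]))[:2]))))
sb=[onz('side',S(*p),.01) for p in((25,405),(243,465),(370,350))]; print('side base',np.array(sb)[:,:2])
# board top corners z=.104
print('board top side',np.array([onz('side',S(*p),.104) for p in((150,218),(287,140),)])[:,:2])
print('board top top',np.array([onz('top',T(*p),.104) for p in((47,165),(280,240))])[:,:2])
print('tip',tri(S(257,38),T(128,220))); print('rodtop',tri(S(183,48),T(155,143)))
f=np.array([onz('top',F(*p),.156) for p in((490,148),(757,122),(757,150),(490,175))]);print('frame',f[:,:2],np.linalg.norm(f-np.roll(f,-1,0),axis=1),f.mean(0))
d=f[0]-f[1];print('yaw',np.degrees(np.arctan2(-d[0],d[1])))
b=np.array([onz('top',F(*p),.101) for p in((530,103),(655,92))]);print('bail',b[:,:2],b.mean(0));d=b[0]-b[1];print('yaw',np.degrees(np.arctan2(-d[0],d[1])))
print('frame side top',np.array([onz('side',S2(*p),.156) for p in((557,100),(580,62))]))
bl=np.array([onz('top',F(*p),.022) for p in((437,135),(672,118),(670,240),(442,262))]);print('block',bl[:,:2],bl.mean(0),np.linalg.norm(bl-np.roll(bl,-1,0),axis=1))
E
```

```text
base [[0.6375 0.2296]
 [0.6115 0.1269]
 [0.5051 0.1551]
 [0.5344 0.2595]] edges [0.106  0.1102 0.1084 0.1074]
C [0.5721 0.1928 0.01  ] yaw -15.530851877170106 yaw2 -14.955592333267726
side base [[0.6342 0.2419]
 [0.534  0.265 ]
 [0.505  0.1648]]
board top side [[0.5767 0.2431]
 [0.5424 0.1604]]
board top top [[0.5716 0.2432]
 [0.5412 0.1443]]
tip (array([0.5431, 0.2012, 0.1672]), np.float64(0.00082626363386186))
rodtop (array([0.5762, 0.1925, 0.156 ]), np.float64(0.0017984264911732645))
frame [[ 0.5787 -0.1778]
 [ 0.591  -0.2873]
 [ 0.5795 -0.2872]
 [ 0.5676 -0.1778]] [0.1102 0.0115 0.1101 0.0111] [ 0.5792 -0.2326  0.156 ]
yaw 6.411771978663605
bail [[ 0.6051 -0.2054]
 [ 0.6106 -0.259 ]] [ 0.6078 -0.2322  0.101 ]
yaw 5.897882107136918
frame side top [[ 0.5823 -0.202   0.156 ]
 [ 0.5859 -0.2798  0.156 ]]
block [[ 0.6008 -0.1793]
 [ 0.6101 -0.286 ]
 [ 0.5546 -0.2847]
 [ 0.5432 -0.1815]] [ 0.5772 -0.2328  0.022 ] [0.1071 0.0555 0.1038 0.0576]
```

The measurements agree with each other. The stand is at (0.572, 0.193) with yaw −15.2°, and the hook tip falls where it should. The tip top is at z ≈ 0.167, so the seat is at about 0.151. The frame is at (0.579, −0.233) with yaw +6°. I'll move above the frame now.

Request:
arm_command([
  [[1.4,1.3,0.6,0,0,3],[2.8,2.6,0.6,0,0,6],[2.8,2.6,0.6,0,0,6],[2.8,2.6,0.6,0,0,6],[2.8,2.6,0.4,0,0,6],[2.8,2.6,0,0,0,6],[2.8,2.6,0,0,0,6],[2.8,2.6,0,0,0,6],[2.8,2.6,0,0,0,6],[2.8,2.6,0,0,0,6],[2.8,2.6,0,0,0,6],[2.0,2.0,0,0,0,4]],
], gripper=1, squeeze=30)

```text
t: 1.1
tool_pos: [0.5564, -0.2539, 0.246]
orientation: [-2.2, -2.241, -0.001]
force: [0.3, 0.2, -0.5]
opening: 0.0927
gripper_force: 0.0
```

Request:
arm_command([
  [[1.4,1.3,0,0,0,3],[0.7,0.7,0,0,0,2],[0,0,0,0,0,0],[0,0,0,0,0,0]],
])

```text
t: 1.43
tool_pos: [0.5753, -0.2368, 0.2462]
orientation: [-2.11, -2.327, 0.001]
force: [0.0, -0.2, 0.7]
opening: 0.0932
gripper_force: 0.0
```

```bash
cat >> h.py <<'E'
def st():
    from scipy.spatial.transform import Rotation as R
    s=monitor.read_state();m=R.from_rotvec(s['orientation']).as_matrix()
    print('t',round(s['t'],2),'pos',s['tool_pos'].round(4),'yaw_y',np.degrees(np.arctan2(m[1,1],m[0,1])).round(2),'z',m[:,2].round(4),'F',s['force'].round(2),'open',round(s['opening'],4),'g',s['gripper_force'],'q',s['q'].round(2))
E
python3 -c "from h import *;st()"
```

```text
t 1.43 pos [ 0.5753 -0.2368  0.2462] yaw_y 5.61 z [-1.1e-03 -1.0e-04 -1.0e+00] F [ 0.04 -0.2   0.67] open 0.0932 g 0.0 q [-0.47  0.18  1.38 -0.    1.58 -0.57]
```

Request:
arm_command([
  [[0.4,0.4,0,0,0,0.4],[0,0,-1.5,0,0,0],[0,0,-1.5,0,0,0],[0,0,-1.5,0,0,0],[0,0,-1.5,0,0,0],[0,0,-1.5,0,0,0],[0,0,-1.5,0,0,0],[0,0,-1.5,0,0,0],[0,0,-1.0,0,0,0],[0,0,-1.0,0,0,0],[0,0,0,0,0,0]],
])

```text
t: 2.35
tool_pos: [0.5782, -0.2327, 0.1193]
orientation: [-2.101, -2.332, 0.001]
force: [-0.1, 0.2, -0.8]
opening: 0.0928
gripper_force: 0.0
```

```bash
python3 - <<'E'
from h import *
st()
s=eyes.read_camera('side');t=eyes.read_camera('top')
a=cv2.resize(s[150:260,285:365],None,fx=5,fy=5,interpolation=cv2.INTER_CUBIC)
b=cv2.resize(t[190:270,372:442],None,fx=5,fy=5,interpolation=cv2.INTER_CUBIC)
b=cv2.copyMakeBorder(b,0,a.shape[0]-b.shape[0],0,0,cv2.BORDER_CONSTANT)
cv2.imwrite('pics/g1.png',np.hstack([a,b]))
E
```

```text
t 2.35 pos [ 0.5782 -0.2327  0.1193] yaw_y 5.97 z [-0.003   0.0015 -1.    ] F [-0.05  0.15 -0.76] open 0.0928 g 0.0 q [-0.46  0.26  1.53 -0.    1.36 -0.57]
```

View pics/g1.png

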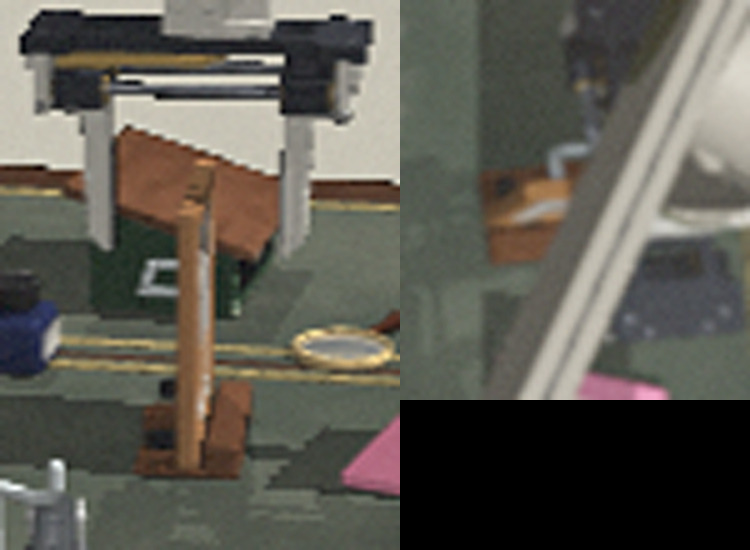

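The fingers straddle the frame (frame top edge at (200,165) in the crop), and their ends are above the bail wire at (160,275). I'll close the gripper and lift.

Request:
arm_command([
  [[0,0,0,0,0,0],[0,0,0,0,0,0],[0,0,0,0,0,0],[0,0,0,0,0,0],[0,0,0,0,0,0],[0,0,0,0,0,0],[0,0,0,0,0,0],[0,0,0,0,0,0],[0,0,0,0,0,0],[0,0,0,0,0,0],[0,0,0,0,0,0],[0,0,0,0,0,0]],
], gripper=-1, squeeze=40)

```text
t: 3.45
tool_pos: [0.5797, -0.2326, 0.1216]
orientation: [-2.101, -2.336, 0.0]
force: [-0.3, -0.6, -0.6]
opening: 0.0178
gripper_force: 0.0
```

```bash
python3 -c "from h import *;st()"
```

```text
t 3.45 pos [ 0.5797 -0.2326  0.1216] yaw_y 6.05 z [-0.  0. -1.] F [-0.3  -0.6  -0.63] open 0.0178 g 0.0 q [-0.46  0.26  1.52 -0.    1.36 -0.57]
```

Request:
arm_command([
  [[0,0,0,0,0,0],[0,0,0,0,0,0],[0,0,0,0,0,0],[0,0,0,0,0,0],[0,0,0,0,0,0]],
])

```text
t: 3.87
tool_pos: [0.5797, -0.2326, 0.1216]
orientation: [-2.101, -2.336, 0.0]
force: [-0.7, -0.5, -0.9]
opening: 0.0114
gripper_force: 40.0
```

```bash
python3 -c "from h import *;st()"
```

```text
t 3.87 pos [ 0.5797 -0.2326  0.1216] yaw_y 6.05 z [-0.  0. -1.] F [-0.73 -0.54 -0.94] open 0.0114 g 39.95779037475586 q [-0.46  0.26  1.52 -0.    1.36 -0.57]
```

Gripped at 40 N. I'll lift straight up by 10 cm.

Request:
arm_command([
  [[0,0,0.3,0,0,0],[0,0,0.6,0,0,0],[0,0,1.0,0,0,0],[0,0,1.2,0,0,0],[0,0,1.2,0,0,0],[0,0,1.2,0,0,0],[0,0,1.2,0,0,0],[0,0,1.2,0,0,0],[0,0,1.2,0,0,0],[0,0,0.9,0,0,0],[0,0,0,0,0,0],[0,0,0,0,0,0]],
])

```text
t: 4.87
tool_pos: [0.5801, -0.2328, 0.2224]
orientation: [2.1, 2.335, 0.001]
force: [0.1, 0.2, -2.8]
opening: 0.0118
gripper_force: 39.9
```

```bash
python3 -c "from h import *;st()"
```

```text
t 4.87 pos [ 0.5801 -0.2328  0.2224] yaw_y 6.05 z [ 1.2e-03 -6.0e-04 -1.0e+00] F [ 0.1   0.24 -2.8 ] open 0.0118 g 39.949257373809814 q [-0.46  0.19  1.41 -0.    1.54 -0.57]
```

Request:
arm_command([
  [[-0.2,0.8,0,0,0,-0.5],[-0.3,1.6,0,0,0,-1],[-0.3,2,0,0,0,-1],[-0.3,2,0,0,0,-1],[-0.3,2,0,0,0,-1],[-0.3,2,0,0,0,-1],[-0.3,2,0,0,0,-1],[-0.3,2,0,0,0,-1],[-0.3,2,0,0,0,-1],[-0.3,2,0,0,0,-1],[-0.3,2,0,0,0,-1],[-0.3,2,0,0,0,-1]],
])

```text
t: 5.87
tool_pos: [0.5435, -0.0071, 0.2203]
orientation: [-2.325, -2.111, 0.002]
force: [-0.2, 0.3, -1.3]
opening: 0.0113
gripper_force: 39.9
```

Request:
arm_command([
  [[-0.3,2,0,0,0,-1],[-0.3,2,0,0,0,-1],[-0.4,2,0,0,0,-1],[-0.4,2,0,0,0,-1],[-0.4,2,0,0,0,-1],[-0.4,2,0,0,0,-1],[-0.4,2,0,0,0,-1],[-0.4,2,0,0,0,-1],[-0.4,2,0,0,0,-1],[-0.2,1.5,0,0,0,-0.7],[0,0.5,0,0,0,0],[0,0,0,0,0,0]],
])

```text
t: 6.87
tool_pos: [0.5077, 0.1925, 0.2206]
orientation: [-2.492, -1.911, 0.002]
force: [-0.1, -0.4, -2.5]
opening: 0.0118
gripper_force: 39.9
```

```bash
python3 - <<'E'
from h import *
st()
s=eyes.read_camera('side')
a=cv2.resize(s[130:340,230:340],None,fx=2.8,fy=2.8,interpolation=cv2.INTER_CUBIC)
t=eyes.read_camera('top')
b=cv2.resize(t[190:270,235:305],None,fx=6,fy=6,interpolation=cv2.INTER_CUBIC)
b=cv2.copyMakeBorder(b,0,a.shape[0]-b.shape[0],0,0,cv2.BORDER_CONSTANT)
cv2.imwrite('pics/s1.png',np.hstack([a,b]))
E
```

```text
t 6.87 pos [0.5077 0.1925 0.2206] yaw_y -15.03 z [-1.7e-03 -3.0e-04 -1.0e+00] F [-0.07 -0.39 -2.51] open 0.0118 g 39.94939684867859 q [ 0.27 -0.02  1.64  0.    1.52  0.53]
```

View pics/s1.png

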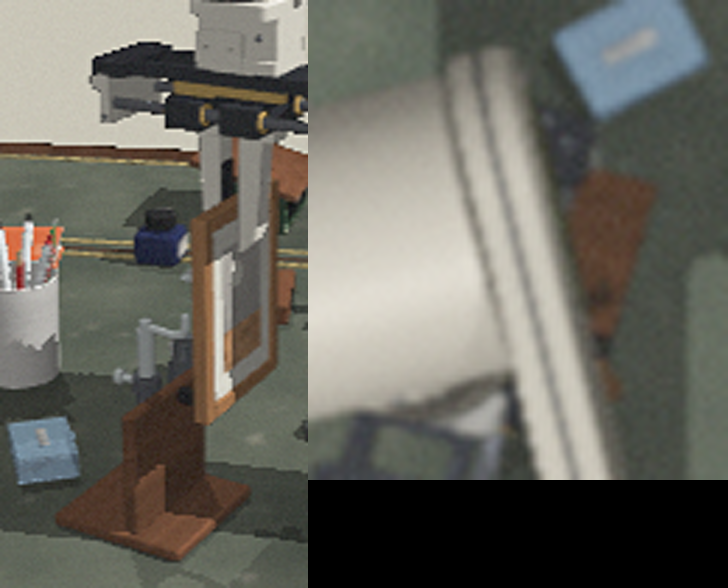

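The frame hangs upright in front of the stand; its near bottom corner is at crop (207,422) and its top left corner at (195,220). I'll check those against the predicted pose.

```bash
python3 - <<'E'
from h import *
yaw=np.radians(-15.03);R=np.array([[np.cos(yaw),-np.sin(yaw),0],[np.sin(yaw),np.cos(yaw),0],[0,0,1]])
O=np.array([.5077,.1925,.2206-.1156])
for l in([-.006,.055,0],[.006,.055,0],[-.006,.055,.15],[.006,.055,.15],[-.006,-.055,0],[-.006,-.055,.15]):
    p=proj('side',O+R@l)[0]; print(l,((p-[230,130]+.5)*2.8-.5).round(0))
E
```

```text
[-0.006, 0.055, 0] [208. 426.]
[0.006, 0.055, 0] [193. 423.]
[-0.006, 0.055, 0.15] [206. 221.]
[0.006, 0.055, 0.15] [190. 218.]
[-0.006, -0.055, 0] [279. 367.]
[-0.006, -0.055, 0.15] [282. 178.]
```

Prediction matches to about 1 px. Next I'll align over the hook at stand x = −45 mm, then start down.

Request:
arm_command([
  [[0.1,0.9,0,0,0,0],[0.1,0.9,0,0,0,0],[0.4,-0.1,0,0,0,0],[0.5,-0.1,0,0,0,0],[0.5,-0.1,0,0,0,0],[0.5,-0.2,0,0,0,0],[0,0,-0.5,0,0,0],[0,0,-0.5,0,0,0],[0,0,-0.5,0,0,0],[0,0,-0.5,0,0,0],[0,0,0,0,0,0],[0,0,0,0,0,0]],
])

```text
t: 7.97
tool_pos: [0.5292, 0.2043, 0.2009]
orientation: [-2.494, -1.909, 0.002]
force: [0.4, 0.1, -2.1]
opening: 0.0114
gripper_force: 39.9
```

```bash
python3 - <<'E'
from h import *
st()
s=eyes.read_camera('side')
a=cv2.resize(s[190:300,255:335],None,fx=5.4,fy=5.4,interpolation=cv2.INTER_CUBIC)
cv2.imwrite('pics/s2.png',a)
E
```

```text
t 7.97 pos [0.5292 0.2043 0.2009] yaw_y -15.14 z [-1.2e-03 -3.0e-04 -1.0e+00] F [ 0.39  0.15 -2.11] open 0.0114 g 39.94912505149841 q [0.28 0.05 1.6  0.   1.49 0.54]
```

View pics/s2.png

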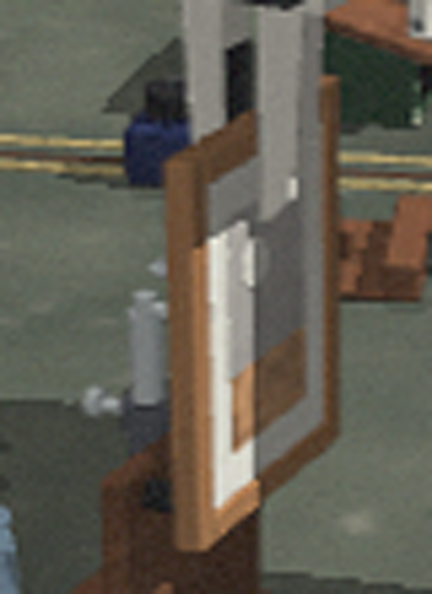

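The frame's back is just in front of the hook, and the rod at crop (148,340) is clear of it. From here I'll go down in small steps, watching the force.

Request:
arm_command([
  [[0,0,-0.3,0,0,0],[0,0,-0.3,0,0,0],[0,0,-0.2,0,0,0],[0,0,-0.2,0,0,0],[0,0,-0.2,0,0,0],[0,0,-0.2,0,0,0],[0,0,0,0,0,0],[0,0,0,0,0,0]],
])

```text
t: 8.68
tool_pos: [0.5296, 0.2044, 0.1874]
orientation: [-2.495, -1.909, 0.0]
force: [0.5, 0.1, -2.3]
opening: 0.0114
gripper_force: 39.9
```

Request:
arm_command([
  [[0,0,-0.1,0,0,0],[0,0,-0.1,0,0,0],[0,0,-0.1,0,0,0],[0,0,-0.1,0,0,0],[0,0,0,0,0,0],[0,0,0,0,0,0]],
])

```text
t: 9.18
tool_pos: [0.5297, 0.2044, 0.1835]
orientation: [-2.495, -1.909, 0.0]
force: [-0.5, 0.1, -2.1]
opening: 0.012
gripper_force: 39.9
```

Request:
arm_command([
  [[0,0,-0.1,0,0,0],[0,0,-0.1,0,0,0],[0,0,-0.1,0,0,0],[0,0,-0.1,0,0,0],[0,0,0,0,0,0],[0,0,0,0,0,0]],
])

```text
t: 9.68
tool_pos: [0.5296, 0.2044, 0.1795]
orientation: [-2.495, -1.909, 0.0]
force: [-0.2, 0.4, -2.2]
opening: 0.0114
gripper_force: 39.9
```

Request:
arm_command([
  [[0,0,-0.1,0,0,0],[0,0,-0.1,0,0,0],[0,0,-0.1,0,0,0],[0,0,0,0,0,0],[0,0,0,0,0,0],[0,0,0,0,0,0]],
])

```text
t: 10.18
tool_pos: [0.5298, 0.2044, 0.1768]
orientation: [2.495, 1.909, 0.0]
force: [-1.1, -0.7, -1.6]
opening: 0.0112
gripper_force: 39.9
```

Request:
arm_command([
  [[0,0,-0.1,0,0,0],[0,0,-0.1,0,0,0],[0,0,0,0,0,0],[0,0,0,0,0,0],[0,0,0,0,0,0]],
])

```text
t: 10.6
tool_pos: [0.5298, 0.2045, 0.1749]
orientation: [2.495, 1.909, 0.001]
force: [-0.9, -0.3, 1.9]
opening: 0.0118
gripper_force: 40.0
```

The bar has met the seat: load rose about 4 N for 2 mm, the hook's own spring rate. Now the tug, 3 mm further.

Request:
arm_command([
  [[0,0,-0.1,0,0,0],[0,0,-0.1,0,0,0],[0,0,0,0,0,0],[0,0,0,0,0,0]],
])

```text
t: 10.93
tool_pos: [0.5298, 0.2045, 0.173]
orientation: [2.495, 1.909, 0.001]
force: [-1.6, -0.0, 4.2]
opening: 0.0116
gripper_force: 40.0
```

Request:
arm_command([
  [[0,0,-0.1,0,0,0],[0,0,0,0,0,0],[0,0,0,0,0,0],[0,0,0,0,0,0],[0,0,0,0,0,0],[0,0,0,0,0,0],[0,0,0,0,0,0],[0,0,0,0,0,0]],
])

```text
t: 11.6
tool_pos: [0.5299, 0.2046, 0.1722]
orientation: [2.495, 1.909, 0.001]
force: [-2.4, 0.2, 6.1]
opening: 0.0115
gripper_force: 40.0
```

Request:
arm_command([
  [[0,0,-0.1,0,0,0],[0,0,-0.05,0,0,0],[0,0,0,0,0,0],[0,0,0,0,0,0],[0,0,0,0,0,0],[0,0,0,0,0,0],[0,0,0,0,0,0],[0,0,0,0,0,0],[0,0,0,0,0,0],[0,0,0,0,0,0]],
])

```text
t: 12.43
tool_pos: [0.5299, 0.2046, 0.1711]
orientation: [2.495, 1.909, 0.001]
force: [-5.2, -0.1, 8.7]
opening: 0.0119
gripper_force: 40.0
```

```bash
python3 -c "from h import *;st()"
```

```text
t 12.43 pos [0.5299 0.2046 0.1711] yaw_y -15.14 z [ 8.e-04  5.e-04 -1.e+00] F [-5.22 -0.14  8.68] open 0.0119 g 39.95567858219147 q [0.28 0.07 1.64 0.   1.43 0.54]
```

The tug reached about 9 N and the hook held. Now I'll ease back up until the frame's weight just rests on the hook.

Request:
arm_command([
  [[0,0,0.1,0,0,0],[0,0,0.1,0,0,0],[0,0,0.1,0,0,0],[0,0,0.1,0,0,0],[0,0,0,0,0,0],[0,0,0,0,0,0],[0,0,0,0,0,0]],
])

```text
t: 13.02
tool_pos: [0.5297, 0.2044, 0.174]
orientation: [-2.495, -1.909, 0.0]
force: [-2.4, 1.0, 2.8]
opening: 0.0118
gripper_force: 39.9
```

```bash
python3 -c "from h import *;st()"
```

```text
t 13.02 pos [0.5297 0.2044 0.174 ] yaw_y -15.15 z [-0. -0. -1.] F [-2.4   1.    2.76] open 0.0118 g 39.94986712932587 q [0.28 0.07 1.64 0.   1.44 0.54]
```

Request:
arm_command([
  [[0,0,0.1,0,0,0],[0,0,0.05,0,0,0],[0,0,0,0,0,0],[0,0,0,0,0,0],[0,0,0,0,0,0]],
])

```text
t: 13.43
tool_pos: [0.5297, 0.2044, 0.1754]
orientation: [-2.495, -1.909, 0.0]
force: [0.0, -0.0, 0.3]
opening: 0.0116
gripper_force: 39.9
```

```bash
python3 -c "from h import *;st()"
```

```text
t 13.43 pos [0.5297 0.2044 0.1754] yaw_y -15.15 z [-2.e-04 -1.e-04 -1.e+00] F [ 0.01 -0.01  0.35] open 0.0116 g 39.948610067367554 q [ 0.28  0.07  1.63 -0.    1.44  0.54]
```

The hook now carries the frame's weight, with no net force on the tool. I'll reduce the grip, then open partway.

Request:
arm_command([
  [[0,0,0,0,0,0],[0,0,0,0,0,0],[0,0,0,0,0,0],[0,0,0,0,0,0]],
], squeeze=3)

```text
t: 13.77
tool_pos: [0.5297, 0.2043, 0.1755]
orientation: [-2.495, -1.909, 0.0]
force: [-0.7, 0.3, -0.7]
opening: 0.012
gripper_force: 3.0
```

Request:
arm_command([
  [[0,0,0,0,0,0],[0,0,0,0,0,0],[0,0,0,0,0,0],[0,0,0,0,0,0],[0,0,0,0,0,0],[0,0,0,0,0,0],[0,0,0,0,0,0],[0,0,0,0,0,0]],
], gripper=-0.14)

```text
t: 14.43
tool_pos: [0.5297, 0.2044, 0.1756]
orientation: [-2.495, -1.909, 0.0]
force: [-0.7, -0.5, -0.2]
opening: 0.0399
gripper_force: 0.0
```

```bash
python3 - <<'E'
from h import *
st()
s=eyes.read_camera('side')
cv2.imwrite('pics/s3.png',cv2.resize(s[170:330,240:340],None,fx=3.7,fy=3.7,interpolation=cv2.INTER_CUBIC))
E
```

```text
t 14.43 pos [0.5297 0.2044 0.1756] yaw_y -15.15 z [-0.  0. -1.] F [-0.66 -0.46 -0.17] open 0.0399 g 0.0 q [0.28 0.07 1.63 0.   1.44 0.54]
```

View pics/s3.png

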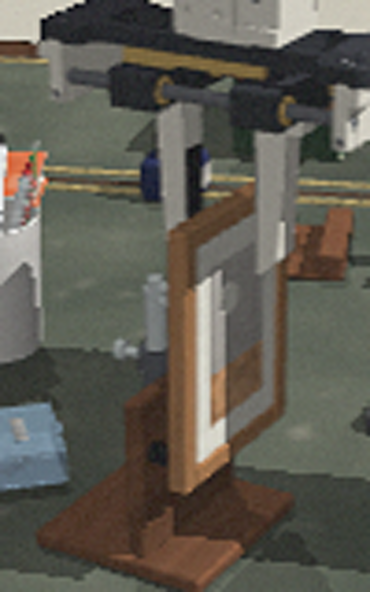

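The frame hangs on the hook with the fingers open and clear, one in front and one behind; its bottom corner is at crop (180,490). I'll back straight up.

Request:
arm_command([
  [[0,0,0.3,0,0,0],[0,0,0.6,0,0,0],[0,0,1,0,0,0],[0,0,1,0,0,0],[0,0,1,0,0,0],[0,0,1,0,0,0],[0,0,1,0,0,0],[0,0,1,0,0,0],[0,0,1,0,0,0],[0,0,1,0,0,0],[0,0,1,0,0,0],[0,0,1,0,0,0]],
])

```text
t: 15.48
tool_pos: [0.5297, 0.2044, 0.2856]
orientation: [-2.495, -1.909, 0.0]
force: [0.6, -0.2, 0.0]
opening: 0.04
gripper_force: 0.0
```

Request:
arm_command([
  [[0,0,1,0,0,0],[0,0,0.5,0,0,0],[0,0,0,0,0,0],[0,0,0,0,0,0],[0,0,0,0,0,0],[0,0,0,0,0,0],[0,0,0,0,0,0],[0,0,0,0,0,0],[0,0,0,0,0,0],[0,0,0,0,0,0],[0,0,0,0,0,0],[0,0,0,0,0,0]],
])

```text
t: 16.48
tool_pos: [0.5297, 0.2044, 0.2997]
orientation: [-2.495, -1.909, -0.0]
force: [0.1, -0.5, -0.5]
opening: 0.0399
gripper_force: 0.0
```

```bash
python3 - <<'E'
from h import *
st()
s=eyes.read_camera('side')
cv2.imwrite('pics/s4.png',cv2.resize(s[170:330,240:340],None,fx=3.7,fy=3.7,interpolation=cv2.INTER_CUBIC))
E
```

```text
t 16.48 pos [0.5297 0.2044 0.2997] yaw_y -15.15 z [ 0.  0. -1.] F [ 0.12 -0.47 -0.54] open 0.0399 g 0.0 q [0.28 0.02 1.45 0.   1.66 0.54]
```

View pics/s4.png

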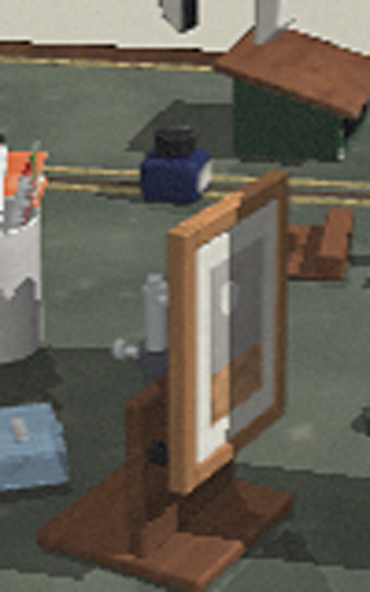

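The frame hangs upright and square on the hook, with its top left corner at crop (180,230) and bottom at (182,488), the same as before I backed off. The gripper is well clear, so I'll hand in the job.

```bash
python3 -c "from plant import ticket;print(ticket.close_job())"
```

```text
the job is handed in; nothing more can be done
None
```

The frame was lifted out of the block, hung on the stand's hook, tugged down with about 9 N, and let go. It hung still and square in the last picture before I handed in at about 16.5 s; the verdict was not reported back to me.

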